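# Hang the arbor V-rest on the balancing stand's two pins

## Robot

A 6-joint arm with a two-finger parallel gripper is mounted at the origin on the work surface. World frame = base frame: x ahead of the robot, y to its left, z up, the work surface at z = 0. Lengths are in m, angles in rad, forces in N, time in s.
With the tool pointing down it reaches from about 0.25 to 0.775 m from the base axis. Payload 4 kg.
Tool frame: the origin (TCP) lies midway between the tips of the shut fingers; the grasp point (between the pads) lies 19 mm behind it; z points along the fingers, y is the line along which they close (so a half turn about z gives the same grasp; the last joint's range is limited). The gripper opens to 94 mm and grips with 3 to 60 N. Pads are 16 mm wide; open, the fingers measure 119 mm over their backs; the gripper's body (75 mm by 177 mm) begins 78 mm behind the grasp point.
Start: joints at [-1.423, 0.087, 1.371, -0, 1.684, -0.103], TCP at [0.136, -0.533, 0.206] pointing down, gripper open.
Joint ranges: [-3.1, 3.1], [-0.76, 2.03], [0.27, 2.55], [-1.08, 4.22], [0.17, 2.65], [-2.57, 2.57]. Speed limits (rad/s): [2.79, 2.79, 3.14, 3.14, 3.14, 3.14].

## Interface

Orientations are given as [roll, pitch, yaw] about the fixed x, y, z axes, in that order (R = Rz(yaw) Ry(pitch) Rx(roll)).
In Python, from bench import robot gives the robot as it stands.
- The arm moves only by the tool servo_tool, never from a script. Its argument "moves" is a list of rows, each a list of 5 numbers: the shift along the tool's x, y, z in units of 25 mm (1.0 is 25 mm), then the turn about the tool's z in units of 6 degrees (1.0 is 6 degrees), then the closure, from 0 (fully open) to 1 (shut). In form: [[dx, dy, dz, yaw, gripper], ...]. A call has 1 to 10 rows; each row is the pose to reach, as a shift and turn from the pose commanded when the call began, along the tool's axes at that moment; what a row does not reach only later rows make up. A row lasts 1/12 s, in which the tool goes at most 41.7 mm and 7.16 degrees, less where a joint would pass 70% of its speed; a pose out of reach is approached as far as the arm can. A call with a gripper value outside its range is refused whole. The fingers move at their own pace and stop on an object; the grip force is fixed at half the most. Time passes only in rows, so rows that repeat a pose let the fingers close. It gives the time, the measured TCP pose, the force, the opening and the grip force at its end, in the units of the state.
- robot.get_obs(): the state, without advancing time (a new reading comes with each control period).
- robot.snapshot(name): name is "scene" or "side" or "wrist"; returns a dict with "image" (480x640x3 uint8, blue, green, red), "fx", "fy", "cx", "cy" (pixels), "eye" and "orientation" of the camera in the world; the wrist camera has in their place "T_tool_cam" (4x4, takes a point from camera to tool coordinates, whose origin is the TCP and whose axes are the flange's). Camera axes: x right, y down, z forward; pixel columns grow to the right and rows downward; lengths in m; the calibration is good to about 2 mm. A picture is of the moment at which its call begins: read the wrist's pose just before it. There is no depth.
- robot.close_job(): hands the job in; it is judged then, once.
The state is a dict: "time": time; "joint_positions": joint angles; "qvel": joint speeds; "joint_torque": joint torques, N m; "tool_pos": TCP position; "ee_rot": TCP orientation; "wrist_force": force on the tool from outside, world axes, zero at the start; "wrist_torque": the same for the moment, N m; "width": finger opening in m; "finger_force": force on a finger pad.
Only numpy, scipy, OpenCV 4.12 (cv2) and the standard library are available. Lean on these libraries where they do the work, as an engineer would, in place of code of your own. Each camera call takes 0.05 s, during which the arm holds its last target. There are 200 camera calls.

## Task

Pick up the blue V-rest bracket and hang it on the balancing stand: both of its holes over the two brass pins, pushed back until it sits flush against the pin carrier, then let go of it. The pins are rarely exactly where the stand says they are, so find them gently by feel and never force the bracket against the stand; leave everything else on the plate where it lies.

Things in the scene. Friction and masses are not known exactly. Their poses are not given: they have to be found in the camera images.
- bracket: Blue V-rest bracket, loose, 0.3-0.6 kg, upright at the start; 156 (y) x 40 (x) x 56 mm high. Origin: centre of its underside; z up, x towards its flat rear face (at x = +15 mm), y along its length. End bosses at y = -60 and +60: 36 wide, 30 thick (x -15 to +15), 56 high, each with a 14.5 mm through hole along x, its axis 30 mm above the underside; a web joins them at the rear (x 7 to 15).
- bracket_grip (a point): Grip point in the bracket's middle rib, 9 mm in front of (-x) and 30 mm above the bracket's origin, level with the holes; bracket's axes. The rib is 24 mm wide in y, x -25 to +7, z 4 to 46 mm from the bracket's origin, with a small brass V on top (to 56 mm); 30 mm of free room on each side for a finger.
- stand: Green balancing-stand column, bolted down, 143 mm high. Origin: on the plate, mid-foot in y; z up; its front with the pins faces its -x. Pin carrier on its front: a bright bar 164 mm long (y), 44 high, flat front face at x = -18 mm. Fully home, the bracket's origin is at x = -33 mm here, z about 89 mm (holes hang 1 mm low), give or take the carrier's error.
- pins (a point): Nominal midpoint of the two pin axes on the carrier's front face, 120 mm above the plate; stand's axes. Brass pins, 12 mm diameter, 60 mm either side in y, stick out 40 mm level towards -x, the last 4 mm tapering to 9 mm. Clamped firm, but both pins together are off this point by up to 10 mm in y and in z, unmeasured; no error in x or angle. Limit between bracket and stand: 25 N.
- gland_follower: Bystander to leave alone: bronze gland follower, a 96 mm flange with a 54 mm neck, 42 mm high. Origin: centre of its underside.
- coupling: Bystander to leave alone: red pump coupling half, 110 mm flange with a 68 mm hub, 55 mm high. Origin: centre of its underside.
- puller: Bystander to leave alone: black two-leg bearing puller lying flat, about 180 x 120 x 20 mm, its legs towards its +x. Origin: centre of its underside.
- punch: Bystander to leave alone: brass centre punch lying along its x, 113 mm long, 11 mm thick. Origin: centre of its underside.
- spanner: Bystander to leave alone: open spanner lying along its x, 200 mm long. Origin: centre of its underside.
- parallel: Bystander to leave alone: ground steel parallel block, 100 x 25 x 45 mm. Origin: centre of its underside.
Things that resemble listed ones, but are neither listed nor needed, are in the scene too. Of the things that look like the bracket, the middle-sized one is meant.

How it is judged:
On the way, in this order (a step that is already met when the one before it is completed fails the run):
1. the bracket is lifted clear of the plate, at least 30 mm (height (world z) of bracket above 0.03 m), for 0.1 s.
2. both holes are on the pins, at least 8 mm deep (angle between bracket's own z axis and vertical below 0.06 rad and angle between the x axis of bracket and the x axis of stand, either way round below 0.06 rad and y of bracket in the frame of stand between -0.013 and 0.013 m and z of bracket in the frame of stand between 0.0755 and 0.1015 m and x of bracket in the frame of stand between -0.065 and -0.029 m), for 0.1 s.
At the end, for the whole second after the job is handed in: The bracket hangs by both holes on the two pins, upright and square to the stand within 0.06 rad, its rear face within 3.5 mm of the carrier's face, at rest and released (angle between bracket's own z axis and vertical below 0.06 rad and angle between the x axis of bracket and the x axis of stand, either way round below 0.06 rad and y of bracket in the frame of stand between -0.013 and 0.013 m and z of bracket in the frame of stand between 0.0755 and 0.1015 m and x of bracket in the frame of stand between -0.0365 and -0.0295 m and linear speed of bracket below 0.02 m/s and contact force between bracket and the fingers below 0.1 N and contact force between bracket and stand above 1 N); the robot touches nothing.
It fails at once if the bracket is pressed against the stand with more than 25 N (contact force between bracket and stand above 25 N).
It fails at once if another thing on the plate is moved more than 15 mm (distance of any of gland_follower, coupling, puller, punch, spanner, parallel from where it was at the start of the episode above 0.015 m).
It also fails if it takes over 67 s, if anything falls off the work surface, if the arm or the gripper's body presses on something with over 40 N, if the wrist force passes 120 N, or if a joint passes its speed limit or range.

## Working session

There is one attempt and no reset: what is moved stays moved. The work goes in short steps, Python scripts to look and compute and a tool call to move; the robot and the scene stay as the last step left them, time stands still between calls to the robot, and variables do not carry over. Pictures are saved under pics/ and viewed, at most 10 in all, crops included, and the job is handed in when it is done.

Besides the shell and the picture viewer there is one more tool, called after "Emit:" as name([rows], argument=value, ...), one row to a line, values as JSON. servo_tool: Moves the arm, as the interface text tells. Its arguments: {"type":"object","properties":{"moves":{"type":"array"}},"required":["moves"]}

```bash
mkdir -p pics; ls
python3 - <<'E'
from bench import robot
import cv2
o=robot.get_obs();print(o)
for n in("scene","side"):
    s=robot.snapshot(n);cv2.imwrite(f"pics/{n}0.png",s["image"]);print({k:v for k,v in s.items() if k!="image"})
s=robot.snapshot("wrist");print(s["T_tool_cam"],s["fx"],s["cx"],s["cy"]);cv2.imwrite("pics/wrist0.png",s["image"])
E
```

```text
pics
{'time': 0.0, 'joint_positions': array([-1.42308156e+00,  8.79520427e-02,  1.37219904e+00, -1.73850188e-06,
        1.68358454e+00, -1.03094804e-01]), 'qvel': array([-0.00014129,  0.00026726,  0.00058417,  0.00141516, -0.00260591,
       -0.00138999]), 'joint_torque': array([-3.00744050e-04, -3.40185821e+01, -3.02423573e+01,  7.17488257e-02,
        3.31139588e-02, -1.53741539e-04]), 'tool_pos': array([ 0.13642343, -0.53226904,  0.20433379]), 'ee_rot': array([-3.13946088e+00, -2.18819323e-04,  2.50809145e-01]), 'wrist_force': array([-0.3238309 ,  0.71230129, -0.47721268]), 'wrist_torque': array([-0.04144611,  0.01977856,  0.0375181 ]), 'finger_force': 0.0, 'width': 0.0939144544239707}
{'fx': 585.8577601696626, 'fy': 585.8577601696626, 'cx': 311.71680874677355, 'cy': 238.34654215767023, 'eye': array([0.8129882 , 0.59768278, 1.17376166]), 'orientation': array([-2.60798688, -0.00809325,  2.63042546])}
{'fx': 532.2263407205945, 'fy': 532.2263407205945, 'cx': 313.0673478645472, 'cy': 244.08826994493646, 'eye': array([-0.07599651,  1.17789188,  0.85925101]), 'orientation': array([-2.10957978, -0.02444017, -2.64974875])}
[[-4.34727349e-04 -9.58072324e-01 -2.86526148e-01  8.20289551e-02]
 [ 9.99999886e-01 -4.72602015e-04  6.30295396e-05 -7.81997413e-04]
 [-1.95799693e-04 -2.86526088e-01  9.58072420e-01 -1.79923285e-01]
 [ 0.00000000e+00  0.00000000e+00  0.00000000e+00  1.00000000e+00]] 343.7465718000429 320.93950424060637 240.20482986274573
```

View pics/scene0.png

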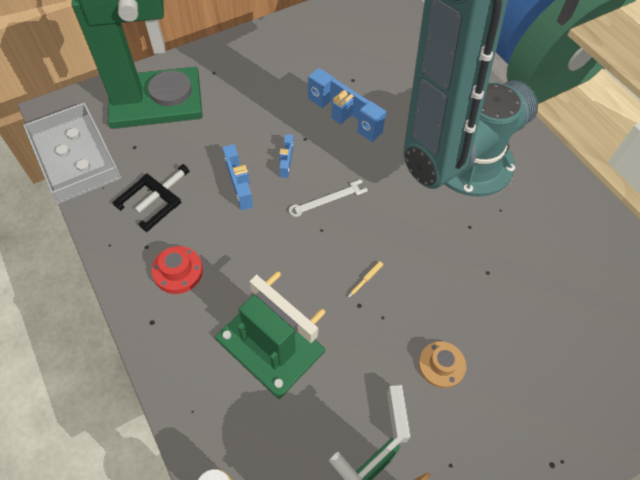

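View pics/side0.png

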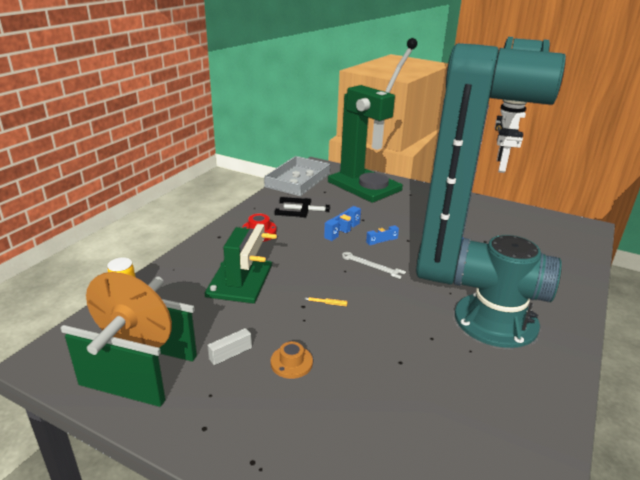

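The blue candidates in the scene view are the large one at (345,103), the one at (238,177) and the small one at (287,156). The one at (238,177) looks middle-sized. I'll check it against the listed 156 mm length in an enlarged crop, together with the stand.

```bash
python3 - <<'E'
import cv2,numpy as np
a=cv2.imread("pics/scene0.png")
b=cv2.resize(a[135:225,205:305],None,fx=6,fy=6,interpolation=cv2.INTER_CUBIC)
c=cv2.resize(a[260:400,205:345],None,fx=5.5,fy=5.5,interpolation=cv2.INTER_CUBIC)[:,:]
cv2.imwrite("pics/b.png",b);cv2.imwrite("pics/c.png",cv2.resize(a[260:400,205:345],(600,600),interpolation=cv2.INTER_CUBIC))
E
cat > h.py <<'E'
import numpy as np,cv2
from scipy.spatial.transform import Rotation as R
SC=dict(f=585.8577601696626,cx=311.71680874677355,cy=238.34654215767023,eye=np.array([0.8129882,0.59768278,1.17376166]),o=[-2.60798688,-0.00809325,2.63042546])
SI=dict(f=532.2263407205945,cx=313.0673478645472,cy=244.08826994493646,eye=np.array([-0.07599651,1.17789188,0.85925101]),o=[-2.10957978,-0.02444017,-2.64974875])
def at(c,u,v,z):
    d=R.from_euler('xyz',c['o']).as_matrix()@np.array([(u-c['cx'])/c['f'],(v-c['cy'])/c['f'],1])
    return c['eye']+d*(z-c['eye'][2])/d[2]
def proj(c,p):
    q=(np.atleast_2d(p)-c['eye'])@R.from_euler('xyz',c['o']).as_matrix()
    return np.c_[q[:,0]/q[:,2]*c['f']+c['cx'],q[:,1]/q[:,2]*c['f']+c['cy']]
E
```

```text
(no output)
```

View pics/b.png

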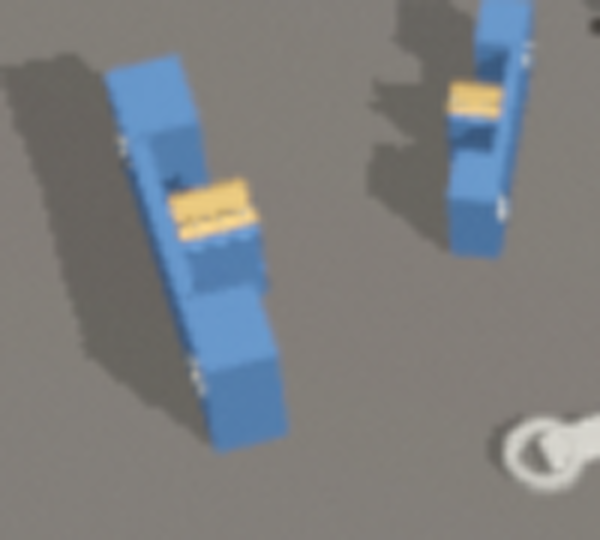

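View pics/c.png

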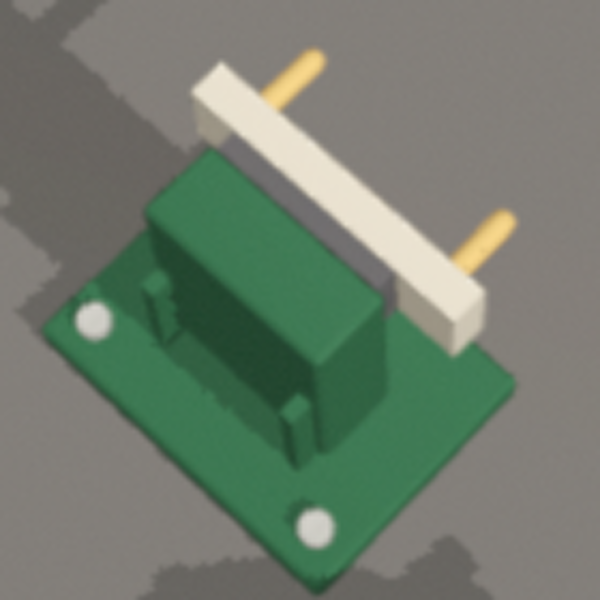

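The crop shows the chosen bracket with its web and rear face to the left. Its top corners are at about (107,73), (178,56), (203,368) and (278,352) in the crop. The stand's pins point up and to the right, with tips at about (318,58) and (508,220). Next I'll fit both poses and take a side crop of the pins for height.

```bash
cat > m.py <<'E'
from h import *
B=lambda u,v:(u/6-.5+.08+205,v/6-.5+.08+135)
C=lambda u,v:(u/4.2857-.4+205,v/4.2857-.4+260)
pr=lambda n,p:print(n,np.round(p,4))
P=[at(SC,*B(*q),.056) for q in[(107,73),(178,56),(278,352),(203,368)]]
c=np.mean(P,0);l=(P[2]+P[3]-P[0]-P[1])/2;w=(P[0]+P[3]-P[1]-P[2])/2
pr('br centre',c);pr('len,w',(np.linalg.norm(l),np.linalg.norm(w)));pr('yaw(+x)',(np.arctan2(w[1],w[0]),np.arctan2(l[1],l[0])+np.pi/2, np.arctan2(l[1],l[0])-np.pi/2))
for z in (.132,.142,.152):
    P=[at(SC,*C(*q),z) for q in[(222,63),(485,292),(455,322),(192,92)]]
    l=P[1]-P[0];pr('carrier mid front,len,dir',np.r_[(P[0]+P[1])[:2]/2,np.linalg.norm(l),np.arctan2(l[1],l[0])])
P=[at(SC,*C(*q),.143) for q in[(210,150),(385,300),(320,365),(145,212)]]
l=P[1]-P[0];pr('col corners',P);pr('dir len',(np.arctan2(l[1],l[0]),np.linalg.norm(l)))
for z in (.110,.12,.13):
    P=[at(SC,*C(*q),z+.004) for q in[(318,58),(508,220)]]
    l=P[1]-P[0];pr('tips mid,len,dir',np.r_[(P[0]+P[1])[:2]/2,np.linalg.norm(l),np.arctan2(l[1],l[0])])
P=[at(SC,*C(*q),.012) for q in[(515,383),(318,592),(45,328)]];pr('foot',P)
E
python3 m.py; python3 -c "
import cv2
a=cv2.imread('pics/side0.png');cv2.imwrite('pics/d.png',cv2.resize(a[205:305,195:315],(720,600),interpolation=cv2.INTER_CUBIC))"
```

```text
br centre [ 0.5456 -0.2273  0.056 ]
len,w [0.1537 0.0296]
yaw(+x) [-0.2244  2.9504 -0.1912]
carrier mid front,len,dir [0.6162 0.1631 0.166  1.8819]
carrier mid front,len,dir [0.6181 0.1673 0.1644 1.8819]
carrier mid front,len,dir [0.6199 0.1715 0.1628 1.8819]
col corners [[0.6678 0.1263 0.143 ]
 [0.6331 0.2279 0.143 ]
 [0.6717 0.2405 0.143 ]
 [0.7065 0.1394 0.143 ]]
dir len [1.8996 0.1074]
tips mid,len,dir [0.5791 0.1528 0.1216 1.8826]
tips mid,len,dir [0.5813 0.157  0.1204 1.8826]
tips mid,len,dir [0.5835 0.1612 0.1193 1.8826]
foot [[0.5756 0.249  0.012 ]
 [0.7057 0.2922 0.012 ]
 [0.7622 0.1129 0.012 ]]
```

View pics/d.png

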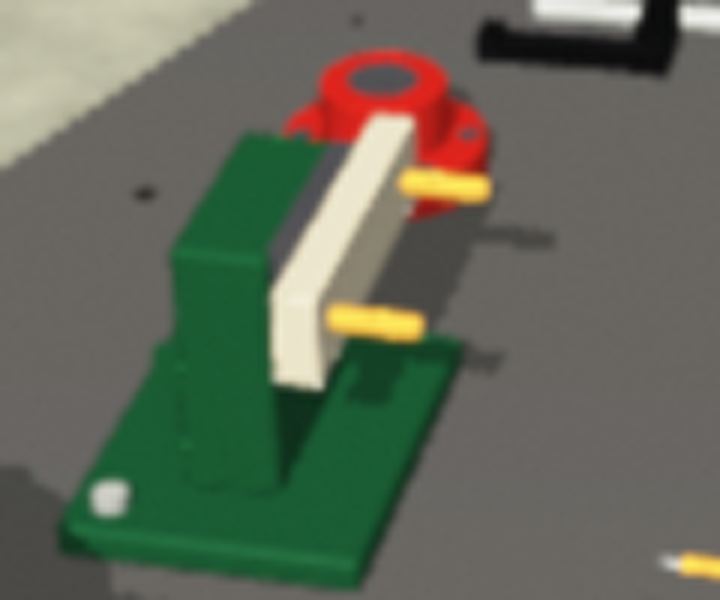

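```bash
cat > t.py <<'E'
from h import *
C=lambda u,v:(u/4.2857-.4+205,v/4.2857-.4+260)
D=lambda u,v:(u/6-.42+195,v/6-.42+205)
def tri(a,b):
    A=[];y=[]
    for c,(u,v) in((SC,a),(SI,b)):
        d=at(c,u,v,0)-c['eye'];d/=np.linalg.norm(d);M=np.eye(3)-np.outer(d,d);A.append(M);y.append(M@c['eye'])
    r=np.linalg.lstsq(np.vstack(A),np.hstack(y),rcond=None);return np.r_[r[0],np.sqrt(r[1] if len(r[1]) else 0)]
th=.312;X=np.array([np.cos(th),np.sin(th)]);Y=np.array([-X[1],X[0]])
for n,a,b in(('tipfar',(317,60),(484,188)),('tipnear',(507,220),(419,327)),('cfar',(222,63),(413,118)),('cnear',(485,292),(322,298)),('colfar',(210,150),(335,145)),('colnear',(385,300),(268,262))):
    p=tri(C(*a),D(*b));print(n,np.round(p,4),'st x,y',np.round([p[:2]@X,p[:2]@Y],4))
E
python3 t.py
```

```text
tipfar [0.6001 0.0997 0.1237 0.0009] st x,y [ 0.6018 -0.0894]
tipnear [0.5626 0.2132 0.1227 0.0007] st x,y [0.6008 0.0302]
cfar [6.436e-01 9.010e-02 1.441e-01 1.000e-04] st x,y [ 0.6402 -0.1118]
cnear [0.5919 0.2445 0.144  0.003 ] st x,y [0.6383 0.051 ]
colfar [0.6663 0.1231 0.1384 0.0018] st x,y [ 0.6719 -0.0874]
colnear [0.6317 0.2258 0.1401 0.0018] st x,y [0.6705 0.0209]
```

```bash
cat > go.py <<'E'
import sys
from h import *
from bench import robot
def go(x,y,z,yaw=None):
    o=robot.get_obs();M=R.from_euler('xyz',o['ee_rot']).as_matrix();cy=o['ee_rot'][2]
    d=M.T@(np.array([x,y,z])-o['tool_pos'])/.025
    print('units',np.round(d,2),'yaw',None if yaw is None else round(-np.degrees(yaw-cy)/6,3),'t',round(o['time'],2))
if __name__=='__main__': go(*map(float,sys.argv[1:]))
E
python3 go.py .5368 -.2256 .15 -.195
```

```text
units [18.56 -7.91  2.2 ] yaw 4.257 t 0.15
```

Emit:
servo_tool([
  [1.6, -0.68, 0.2, 0.4, 0.55],
  [3.2, -1.36, 0.4, 0.8, 0.55],
  [4.8, -2.04, 0.6, 1.2, 0.55],
  [6.3, -2.7, 0.8, 1.6, 0.55],
  [7.9, -3.4, 1.0, 2.0, 0.55],
  [9.4, -4.0, 1.2, 2.4, 0.55],
  [11.0, -4.7, 1.4, 2.8, 0.55],
  [12.5, -5.3, 1.6, 3.2, 0.55],
  [14.0, -6.0, 1.8, 3.6, 0.55],
  [15.5, -6.6, 2.0, 4.0, 0.55],
])

```text
time: 0.98
tool_pos: [0.4661, -0.2794, 0.156]
ee_rot: [3.142, 0.0, -0.17]
wrist_force: [-0.1, -0.1, 0.4]
width: 0.0422
finger_force: 0.0
```

```bash
python3 go.py .5368 -.2256 .15 -.195
```

```text
units [ 2.42 -2.6   0.24] yaw 0.239 t 0.98
```

Emit:
servo_tool([
  [1.2, -1.2, 0.1, 0.2, 0.55],
  [2.3, -2.4, 0.2, 0.25, 0.55],
  [2.3, -2.4, 0.2, 0.25, 0.55],
  [2.3, -2.4, 0.2, 0.25, 0.55],
  [2.3, -2.4, 0.2, 0.25, 0.55],
])

```text
time: 1.4
tool_pos: [0.5313, -0.2317, 0.1509]
ee_rot: [3.141, 0.001, -0.194]
wrist_force: [0.2, 0.4, 0.8]
width: 0.0426
finger_force: 0.0
```

```bash
cat > w.py <<'E'
import sys
from h import *
from bench import robot
def snap(name):
    o=robot.get_obs();s=robot.snapshot("wrist");cv2.imwrite(f"pics/{name}.png",s["image"])
    T=np.eye(4);T[:3,:3]=R.from_euler('xyz',o['ee_rot']).as_matrix();T[:3,3]=o['tool_pos'];T=T@s["T_tool_cam"]
    np.savez(f"pics/{name}.npz",T=T,k=[s['fx'],s['cx'],s['cy']])
def wat(name,u,v,z):
    f=np.load(f"pics/{name}.npz");T=f['T'];k=f['k'];d=T[:3,:3]@[(u-k[1])/k[0],(v-k[2])/k[0],1]
    return T[:3,3]+d*(z-T[2,3])/d[2]
if __name__=='__main__': snap(sys.argv[1])
E
python3 go.py .5368 -.2256 .15 -.195; python3 w.py w1
```

```text
units [ 0.17 -0.28  0.04] yaw 0.013 t 1.4
```

View pics/w1.png

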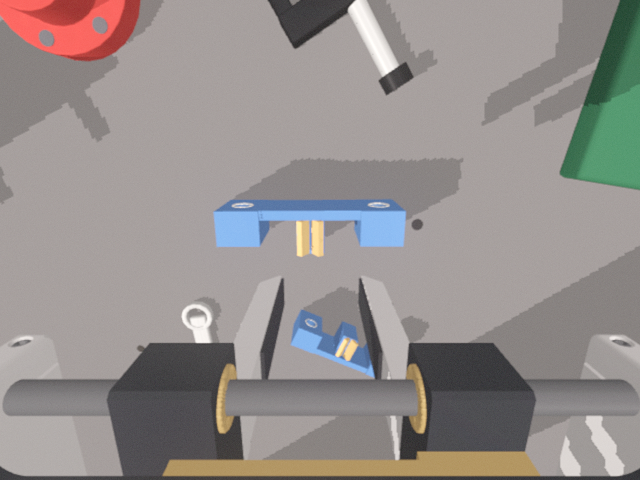

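Run:
```python
from w import *
for p in((217,245),(404,245),(218,209),(403,209)): print(p,np.round(wat('w1',*p,.056),4))
a=wat('w1',217,245,.056);b=wat('w1',404,245,.056);th=-.194
d=a-b;print(np.linalg.norm(d),np.arctan2(d[1],d[0])-np.pi/2)
X=np.array([np.cos(th),np.sin(th)]);o=(a+b)[:2]/2+.015*X;g=o-.009*X;print('origin',o,'grip',g)
import go;go.go(*g,.011)
```

```text
(217, 245) [ 0.5435 -0.1455  0.056 ]
(404, 245) [ 0.5133 -0.2992  0.056 ]
(218, 209) [ 0.5729 -0.1548  0.056 ]
(403, 209) [ 0.5439 -0.3023  0.056 ]
0.15668036236728722 -0.19435089515806458
origin [ 0.54310406 -0.22526183] grip [ 0.53427289 -0.22352676]
units [ 0.07 -0.37  5.61] yaw None t 1.45
```

The length measures 156.7 mm, so this is the right bracket. Its yaw is aligned with the tool. I'm going down.

Emit:
servo_tool([
  [0.07, -0.37, 0.5, 0, 0.55],
  [0.07, -0.37, 1.5, 0, 0.55],
  [0.07, -0.37, 2.5, 0, 0.55],
  [0.07, -0.37, 3.5, 0, 0.55],
  [0.07, -0.37, 4.3, 0, 0.55],
  [0.07, -0.37, 5.0, 0, 0.55],
  [0.07, -0.37, 5.5, 0, 0.55],
  [0.07, -0.37, 5.6, 0, 0.55],
  [0.07, -0.37, 5.6, 0, 0.55],
  [0.07, -0.37, 5.6, 0, 0.55],
])

```text
time: 2.28
tool_pos: [0.5356, -0.2236, 0.0123]
ee_rot: [3.141, -0.002, -0.195]
wrist_force: [-0.4, 0.1, 0.4]
width: 0.0421
finger_force: 0.0
```

Emit:
servo_tool([
  [0, 0, 0, 0, 0.8],
  [0, 0, 0, 0, 1],
  [0, 0, 0, 0, 1],
  [0, 0, 0, 0, 1],
  [0, 0, 0, 0, 1],
  [0, 0, 0, 0, 1],
  [0, 0, 0, 0, 1],
])

```text
time: 2.87
tool_pos: [0.5359, -0.2232, 0.0126]
ee_rot: [3.141, -0.002, -0.194]
wrist_force: [-0.9, 0.6, 5.0]
width: 0.024
finger_force: 30.0
```

Emit:
servo_tool([
  [0, 0, -0.3, 0, 1],
  [0, 0, -1.0, 0, 1],
  [0, 0, -2.0, 0, 1],
  [0, 0, -3.0, 0, 1],
  [0, 0, -4.0, 0, 1],
  [0, 0, -5.0, 0, 1],
  [0, 0, -6.0, 0, 1],
  [0, 0, -6.0, 0, 1],
  [0, 0, -6.0, 0, 1],
])

```text
time: 3.62
tool_pos: [0.5354, -0.2232, 0.1616]
ee_rot: [3.141, -0.001, -0.194]
wrist_force: [-0.3, 0.7, -4.5]
width: 0.024
finger_force: 30.0
```

```bash
python3 go.py .531 .140 .16 .312
```

```text
units [ -2.98 -14.22   0.05] yaw -4.834 t 3.62
```

Emit:
servo_tool([
  [-0.2, -1.0, 0, -0.35, 1],
  [-0.5, -2.3, 0, -0.8, 1],
  [-0.8, -3.7, 0, -1.3, 1],
  [-1.1, -5.1, 0, -1.8, 1],
  [-1.4, -6.5, 0, -2.3, 1],
  [-1.7, -7.9, 0, -2.8, 1],
  [-2.0, -9.3, 0, -3.3, 1],
  [-2.3, -10.7, 0, -3.8, 1],
  [-2.6, -12.1, 0, -4.3, 1],
  [-2.8, -13.3, 0, -4.6, 1],
])

```text
time: 4.45
tool_pos: [0.5281, 0.1189, 0.1573]
ee_rot: [-3.14, 0.007, 0.291]
wrist_force: [0.5, 0.1, -2.5]
width: 0.024
finger_force: 30.0
```

```bash
python3 go.py .531 .140 .16 .312
```

```text
units [ 0.35 -0.77 -0.11] yaw -0.203 t 4.45
```

Next I'll settle, drop to the approach height of TCP z ≈ 0.107, and look.

Emit:
servo_tool([
  [0.1, -0.8, 0.5, -0.23, 1],
  [0.1, -0.8, 1.0, -0.23, 1],
  [0.1, -0.8, 1.5, -0.23, 1],
  [0.1, -0.8, 2.0, -0.23, 1],
  [0.1, -0.8, 2.0, -0.23, 1],
  [0.1, -0.8, 2.0, -0.23, 1],
  [0.1, -0.8, 2.0, -0.23, 1],
])

```text
time: 5.03
tool_pos: [0.5277, 0.1356, 0.1113]
ee_rot: [3.141, 0.0, 0.31]
wrist_force: [0.2, 0.4, -3.7]
width: 0.0239
finger_force: 30.0
```

```bash
python3 go.py .531 .140 .106 .312; python3 w.py w2; python3 -c "
from bench import robot
import cv2
a=robot.snapshot('side')['image'];cv2.imwrite('pics/s2.png',cv2.resize(a[195:305,195:325],(709,600),interpolation=cv2.INTER_CUBIC))"
```

```text
units [ 0.18 -0.13  0.21] yaw -0.022 t 5.03
```

View pics/w2.png

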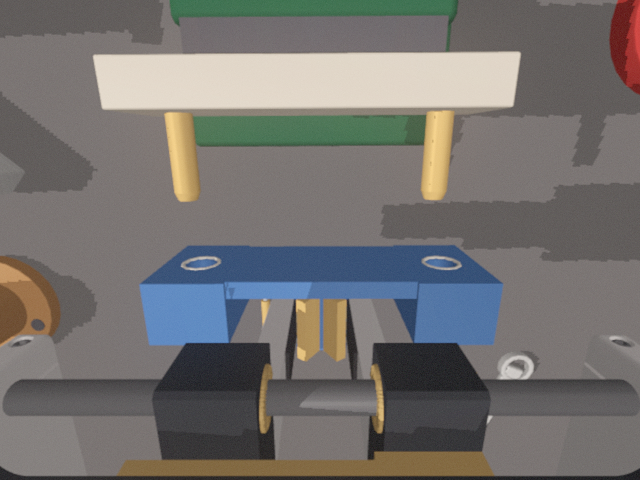

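View pics/s2.png

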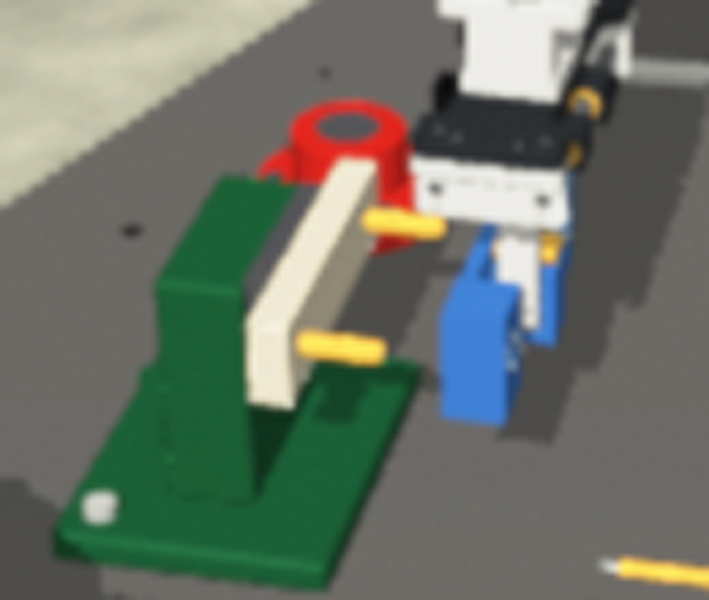

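Run:
```python
from w import *
from h import *
from t import tri
S=lambda u,v:np.array((u/5.4545-.41+195,v/5.4545-.41+195))
th=.310;X=np.array([np.cos(th),np.sin(th),0]);Y=np.array([-X[1],X[0],0]);Z=np.array([0,0,1.])
o=np.array([.5277,.1356,.1113-.0126])+.0073*X
for n,p,ob in(('rt',(.015,.078,.056),(445,302)),('rb',(.015,.078,0),(441,418)),('ft',(-.015,.078,.056),(507,310)),('fb',(-.015,.078,0),(507,425))):
    q=proj(SI,o+p[0]*X+p[1]*Y+p[2]*Z)[0];print(n,q.round(2),S(*ob).round(2),(S(*ob)-q).round(2))
# pin tip (centre of end) in side for given z and wrist-derived xy
for n,(u,v),ob in(('far',(434.5,194),(443,230)),('near',(187,196),(383,352))):
  for z in(.119,.122,.125,.128):
    p=wat('w2',u,v,z);q=proj(SI,p)[0];print(n,z,p.round(4),(S(*ob)-q).round(2))
```

```text
tipfar [0.6001 0.0997 0.1237 0.0009] st x,y [ 0.6018 -0.0894]
tipnear [0.5626 0.2132 0.1227 0.0007] st x,y [0.6008 0.0302]
cfar [6.436e-01 9.010e-02 1.441e-01 1.000e-04] st x,y [ 0.6402 -0.1118]
cnear [0.5919 0.2445 0.144  0.003 ] st x,y [0.6383 0.051 ]
colfar [0.6663 0.1231 0.1384 0.0018] st x,y [ 0.6719 -0.0874]
colnear [0.6317 0.2258 0.1401 0.0018] st x,y [0.6705 0.0209]
rt [275.83 253.11] [276.17 249.96] [ 0.34 -3.16]
rb [276.08 271.73] [275.44 271.22] [-0.64 -0.5 ]
ft [287.54 254.51] [287.54 251.42] [ 0.   -3.08]
fb [287.54 273.15] [287.54 272.51] [-0.   -0.64]
far 0.119 [0.5971 0.0987 0.119 ] [-0.39 -0.91]
far 0.122 [0.5972 0.0998 0.122 ] [-0.12 -0.12]
far 0.125 [0.5974 0.1009 0.125 ] [0.15 0.66]
far 0.128 [0.5975 0.102  0.128 ] [0.42 1.45]
near 0.119 [0.5582 0.2171 0.119 ] [-0.08 -2.45]
near 0.122 [0.559  0.2161 0.122 ] [ 0.01 -1.2 ]
near 0.125 [0.5598 0.2152 0.125 ] [0.11 0.05]
near 0.128 [0.5607 0.2142 0.128 ] [0.2 1.3]
```

The wrist view shows pin tips at (187,197) and (434,196) and bracket holes at (201,263) and (441,263). The pins are 5 mm to the tool's -y side and about 5 mm below the holes, with a gap of about 33 mm. I'll correct that and advance to just short of the tips.

Emit:
servo_tool([
  [0, -0.2, 0.2, -0.03, 1],
  [0.2, -0.2, 0.2, -0.03, 1],
  [0.5, -0.2, 0.2, -0.03, 1],
  [0.8, -0.2, 0.2, -0.03, 1],
  [1.0, -0.2, 0.2, -0.03, 1],
  [1.1, -0.2, 0.2, -0.03, 1],
  [1.1, -0.2, 0.2, -0.03, 1],
  [1.1, -0.2, 0.2, -0.03, 1],
])

```text
time: 5.8
tool_pos: [0.5522, 0.1499, 0.1062]
ee_rot: [3.142, 0.001, 0.315]
wrist_force: [-0.1, 0.5, -4.8]
width: 0.0241
finger_force: 30.0
```

```bash
python3 w.py w3
python3 - <<'E'
import cv2
a=cv2.imread('pics/w3.png')[150:310,120:520];cv2.imwrite('pics/w3c.png',cv2.resize(a,(800,320),interpolation=cv2.INTER_CUBIC))
E
```

```text
(no output)
```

View pics/w3c.png

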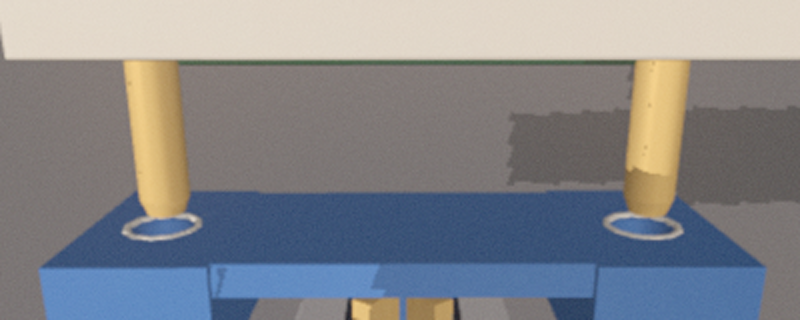

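Emit:
servo_tool([
  [0, 0.04, -0.02, 0.01, 1],
  [0.06, 0.04, -0.02, 0.01, 1],
  [0.12, 0.04, -0.02, 0.01, 1],
  [0.16, 0.04, -0.02, 0.01, 1],
  [0.2, 0.04, -0.02, 0.01, 1],
  [0.24, 0.04, -0.02, 0.01, 1],
  [0.27, 0.04, -0.02, 0.01, 1],
  [0.3, 0.04, -0.02, 0.01, 1],
  [0.3, 0.04, -0.02, 0.01, 1],
])

```text
time: 6.6
tool_pos: [0.5596, 0.1513, 0.1068]
ee_rot: [3.142, 0.0, 0.314]
wrist_force: [0.2, -0.1, -3.5]
width: 0.0237
finger_force: 30.0
```

```bash
cat > f.py <<'E'
from h import *
from bench import robot
o=robot.get_obs();p=o['tool_pos'];th=.312;c,s=np.cos(th),np.sin(th)
F=o['wrist_force'];T=o['wrist_torque']
print('t %.2f'%o['time'],'st x,y,z mm',np.round([1e3*(c*p[0]+s*p[1]),1e3*(c*p[1]-s*p[0]),1e3*p[2]],1),'rot',o['ee_rot'].round(4),'F st',np.round([c*F[0]+s*F[1],c*F[1]-s*F[0],F[2]],1),'T',np.round([c*T[0]+s*T[1],c*T[1]-s*T[0],T[2]],2))
E
python3 f.py
```

```text
t 6.60 st x,y,z mm [579.  -27.8 106.8] rot [3.1415e+00 1.0000e-04 3.1360e-01] F st [ 0.2 -0.2 -3.5] T [ 0.01 -0.01 -0.01]
```

Emit:
servo_tool([
  [0.03, 0, 0, 0, 1],
  [0.06, 0, 0, 0, 1],
  [0.09, 0, 0, 0, 1],
  [0.12, 0, 0, 0, 1],
  [0.12, 0, 0, 0, 1],
])

```text
time: 7.02
tool_pos: [0.5624, 0.1522, 0.1067]
ee_rot: [3.142, 0.0, 0.314]
wrist_force: [0.3, 0.7, -4.6]
width: 0.0239
finger_force: 30.0
```

```bash
python3 f.py
```

```text
t 7.02 st x,y,z mm [582.  -27.8 106.7] rot [3.1416e+00 2.0000e-04 3.1360e-01] F st [ 0.5  0.6 -4.6] T [-0.    0.09 -0.05]
```

Emit:
servo_tool([
  [0.04, 0, 0, 0, 1],
  [0.08, 0, 0, 0, 1],
  [0.12, 0, 0, 0, 1],
  [0.16, 0, 0, 0, 1],
  [0.16, 0, 0, 0, 1],
])

```text
time: 7.43
tool_pos: [0.5663, 0.1534, 0.1067]
ee_rot: [3.142, 0.0, 0.314]
wrist_force: [-0.6, 0.3, -5.3]
width: 0.024
finger_force: 30.0
```

```bash
python3 f.py
```

```text
t 7.43 st x,y,z mm [586.  -27.8 106.7] rot [3.1415e+00 1.0000e-04 3.1370e-01] F st [-0.5  0.5 -5.3] T [-0.02  0.03 -0.05]
```

Emit:
servo_tool([
  [0.04, 0, 0, 0, 1],
  [0.08, 0, 0, 0, 1],
  [0.12, 0, 0, 0, 1],
  [0.16, 0, 0, 0, 1],
  [0.2, 0, 0, 0, 1],
  [0.2, 0, 0, 0, 1],
])

```text
time: 7.93
tool_pos: [0.571, 0.155, 0.1067]
ee_rot: [3.142, 0.0, 0.314]
wrist_force: [-0.2, -0.4, -5.6]
width: 0.0237
finger_force: 30.0
```

```bash
python3 f.py; python3 w.py w4
python3 - <<'E'
import cv2
a=cv2.imread('pics/w4.png')[150:310,120:520];cv2.imwrite('pics/w4c.png',cv2.resize(a,(800,320),interpolation=cv2.INTER_CUBIC))
E
```

```text
t 7.93 st x,y,z mm [591.1 -27.8 106.7] rot [3.1415e+00 1.0000e-04 3.1360e-01] F st [-0.3 -0.3 -5.6] T [-0.03  0.07 -0.02]
```

Emit:
servo_tool([
  [0.06, 0, 0, 0, 1],
  [0.12, 0, 0, 0, 1],
  [0.18, 0, 0, 0, 1],
  [0.24, 0, 0, 0, 1],
  [0.3, 0, 0, 0, 1],
  [0.36, 0, 0, 0, 1],
  [0.4, 0, 0, 0, 1],
  [0.4, 0, 0, 0, 1],
])

```text
time: 8.65
tool_pos: [0.5807, 0.1581, 0.1067]
ee_rot: [3.142, -0.0, 0.314]
wrist_force: [0.1, 0.6, -6.7]
width: 0.0242
finger_force: 30.0
```

```bash
python3 f.py
```

```text
t 8.65 st x,y,z mm [601.2 -27.8 106.7] rot [ 3.1415e+00 -1.0000e-04  3.1360e-01] F st [ 0.2  0.5 -6.7] T [ 0.02  0.07 -0.04]
```

Emit:
servo_tool([
  [0.06, 0, 0.02, 0, 1],
  [0.12, 0, 0.02, 0, 1],
  [0.18, 0, 0.02, 0, 1],
  [0.24, 0, 0.02, 0, 1],
  [0.3, 0, 0.02, 0, 1],
  [0.36, 0, 0.02, 0, 1],
  [0.4, 0, 0.02, 0, 1],
  [0.4, 0, 0.02, 0, 1],
])

```text
time: 9.32
tool_pos: [0.5905, 0.1612, 0.1066]
ee_rot: [3.141, -0.001, 0.314]
wrist_force: [1.5, -0.4, -4.0]
width: 0.024
finger_force: 30.0
```

```bash
python3 f.py
```

```text
t 9.32 st x,y,z mm [611.5 -27.8 106.6] rot [ 3.1414e+00 -1.0000e-03  3.1370e-01] F st [ 1.3 -0.9 -4. ] T [-0.02  0.   -0.03]
```

Emit:
servo_tool([
  [0.03, 0, 0, 0, 1],
  [0.06, 0, 0, 0, 1],
  [0.09, 0, 0, 0, 1],
  [0.12, 0, 0, 0, 1],
  [0.12, 0, 0, 0, 1],
])

```text
time: 9.73
tool_pos: [0.593, 0.1621, 0.1064]
ee_rot: [3.141, -0.0, 0.314]
wrist_force: [-0.3, 0.3, -4.4]
width: 0.0237
finger_force: 30.0
```

```bash
python3 f.py
```

```text
t 9.73 st x,y,z mm [614.1 -27.8 106.4] rot [ 3.1414e+00 -3.0000e-04  3.1370e-01] F st [-0.1  0.4 -4.4] T [-0.01  0.02  0.04]
```

Emit:
servo_tool([
  [0.02, 0, 0, 0, 1],
  [0.04, 0, 0, 0, 1],
  [0.06, 0, 0, 0, 1],
  [0.08, 0, 0, 0, 1],
  [0.08, 0, 0, 0, 1],
])

```text
time: 10.15
tool_pos: [0.5938, 0.1623, 0.1063]
ee_rot: [3.141, 0.002, 0.314]
wrist_force: [-3.2, -0.7, -2.1]
width: 0.0238
finger_force: 30.0
```

```bash
python3 f.py
```

```text
t 10.15 st x,y,z mm [615.  -27.8 106.3] rot [3.1415e+00 2.3000e-03 3.1360e-01] F st [-3.3  0.3 -2.1] T [-0.05  0.69 -0.02]
```

Emit:
servo_tool([
  [0.02, 0, 0, 0, 1],
  [0.04, 0, 0, 0, 1],
  [0.04, 0, 0, 0, 1],
])

```text
time: 10.4
tool_pos: [0.5938, 0.1624, 0.1064]
ee_rot: [3.141, 0.005, 0.314]
wrist_force: [-7.2, -1.1, -0.2]
width: 0.0238
finger_force: 30.0
```

```bash
python3 f.py; python3 w.py w5
python3 - <<'E'
import cv2
a=cv2.imread('pics/w5.png')[150:350,120:520];cv2.imwrite('pics/w5c.png',cv2.resize(a,(800,400),interpolation=cv2.INTER_CUBIC))
E
```

```text
t 10.40 st x,y,z mm [615.  -27.8 106.4] rot [3.1415 0.0046 0.3136] F st [-7.2  1.2 -0.2] T [-0.03  1.19  0.06]
```

View pics/w5c.png

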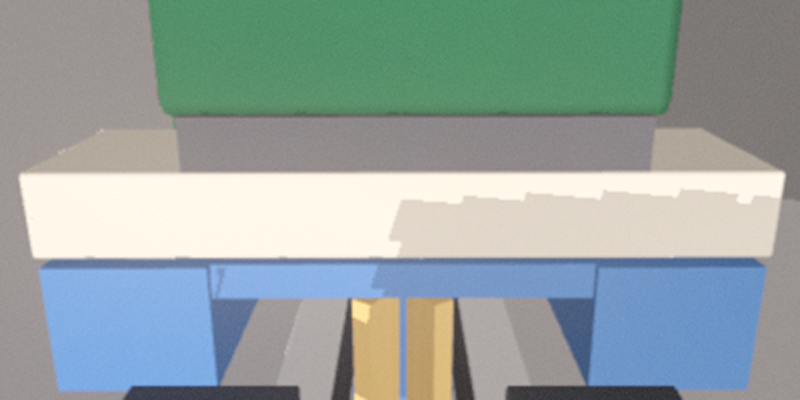

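The crop shows the bracket flush and square against the carrier along its whole length. I'll ease off the push and release.

Emit:
servo_tool([
  [-0.03, 0, 0, 0, 1],
  [-0.06, 0, 0, 0, 1],
  [-0.06, 0, 0, 0, 1],
  [-0.06, 0, 0, 0, 0.7],
  [-0.06, 0, 0, 0, 0.6],
  [-0.06, 0, 0, 0, 0.55],
  [-0.06, 0, 0, 0, 0.55],
  [-0.06, 0, 0, 0, 0.55],
])

```text
time: 11.12
tool_pos: [0.5949, 0.1627, 0.107]
ee_rot: [3.141, -0.002, 0.314]
wrist_force: [-0.3, 0.7, 0.5]
width: 0.0419
finger_force: 0.0
```

```bash
python3 f.py; python3 w.py w6
python3 - <<'E'
import cv2,numpy as np
a=cv2.imread('pics/w5.png').astype(int);b=cv2.imread('pics/w6.png').astype(int)
for n,i in(('w5',a),('w6',b)):
    m=(i[...,0]-i[...,2]>60)
    print(n,[(int(np.where(m[:,c])[0].min()),int(np.where(m[:,c])[0].max())) for c in(160,200,440,480)], 'row 300 cols',[int(x) for x in np.where(m[300])[0][[0,-1]]])
E
```

```text
t 11.12 st x,y,z mm [616.1 -27.8 107. ] rot [ 3.1413e+00 -1.8000e-03  3.1360e-01] F st [-0.1  0.8  0.5] T [-0.   -0.02  0.01]
w5 [(283, 345), (284, 342), (280, 342), (279, 344)] row 300 cols [142, 499]
w6 [(283, 342), (283, 342), (281, 342), (281, 342)] row 300 cols [146, 495]
```

The bracket is released and still flush. Now I'll retreat straight up.

Emit:
servo_tool([
  [0, 0, -0.3, 0, 0.55],
  [0, 0, -0.8, 0, 0.55],
  [0, 0, -1.5, 0, 0.55],
  [0, 0, -2.2, 0, 0.55],
  [0, 0, -3.0, 0, 0.55],
  [0, 0, -4.0, 0, 0.55],
  [0, 0, -5.0, 0, 0.55],
  [0, 0, -5.0, 0, 0.55],
  [0, 0, -5.0, 0, 0.55],
])

```text
time: 11.92
tool_pos: [0.5954, 0.1627, 0.2349]
ee_rot: [3.141, -0.006, 0.314]
wrist_force: [-0.1, -0.4, -1.0]
width: 0.0421
finger_force: 0.0
```

```bash
python3 f.py; python3 w.py w7
python3 - <<'E'
from w import *
i=cv2.imread('pics/w7.png').astype(int);m=((i[...,0]-i[...,2]>60)*255).astype(np.uint8)
n,l,s,c=cv2.connectedComponentsWithStats(m)
for k in range(1,n):
    if s[k][4]>300: print(s[k])
k=1+np.argmax(s[1:,4]);x,y,w,h=s[k][:4]
th=.312;X=np.array([np.cos(th),np.sin(th)]);Y=np.array([-X[1],X[0]])
for p in((x,y+h),(x+w,y+h),(x,y),(x+w,y)):
    q=wat('w7',*p,.149)[:2];print('st',np.round([q@X,q@Y],4))
E
```

```text
t 11.92 st x,y,z mm [616.6 -27.9 234.9] rot [ 3.1406 -0.0063  0.3137] F st [-0.2 -0.3 -1. ] T [ 0.01 -0.03 -0.06]
[ 223  219  196   37 4360]
[532 416  32  41 496]
st [0.6062 0.053 ]
st [ 0.6064 -0.1074]
st [0.6372 0.0505]
st [ 0.6373 -0.1049]
```

```bash
python3 -c "
from bench import robot
print(robot.close_job())"
```

```text
the job is handed in; nothing more can be done
None
```

The blue V-rest bracket hangs on both pins, flush and square against the carrier, and is released; the highest wrist force I read along the pins was about 7 N, and the job is handed in (the hand-in call returned no verdict).

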